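# Draw the empty ribbon spindle out of its dispenser and hold it up for reloading

## Task

The ribbon on the wooden dispenser has run out. Swing the brass keeper about a quarter turn towards the front so that it is right out of the way, then take out the steel spindle with its empty reel: it is longer than the mouth between the two end blocks, so push it along into the deep pocket, tip its other end up through the mouth and draw it out at a slant without forcing it. Finish while still holding the spindle up, level and still, a hand's breadth above the dispenser, ready for a new reel, with the keeper left open and the things around left where they stand.

Things in the scene. Friction and masses are not known exactly. Their poses are not given: they have to be found in the camera images.
- dispenser: Wooden ribbon dispenser, fixed: base board 8 mm thick (x -65 to +50 mm), an end block at each end, open between them to front, back and top. Origin: on the table under the middle of the mouth. +y along the spindle to the long block; -x is the front, with a steel tear-off strip 14 mm high at x = -63 mm. The mouth between the blocks spans y = -63 to +63 mm.
- deep_pocket (a point): On the long block's mouth-side face (dispenser y = +63 mm), on the seated spindle's axis, 35 mm high. From here the pocket runs 52 mm in +y. The block is 72 mm high, 60 mm wide in x, 58 mm long. Its face has an upright slot 17 mm wide, from a V seat up to the underside of the top board at z = 64 mm; the pocket behind is 32 mm wide, 8 to 64 mm high.
- short_pocket (a point): The same point on the short block's mouth-side face (dispenser y = -63 mm). From here its pocket runs only 20 mm in -y (block 26 mm long); height, slot, V seat and top board (64 to 72 mm) are as on the long block.
- dispenser_seat (a point): Where the middle of the seated spindle lies: in the dispenser frame x = 0, y = +2 mm, z = 35 mm (on the spindle's axis). Behind the dispenser stands the table's raised tier, whose top board (0.22 to 0.25 m high) begins at world x = 0.60 m for y below 0.06 m: keep the arm and gripper in front of it.
- spindle_mid (a point): Middle of the loose spindle, on its axis: steel rod 12 mm in diameter, 162 mm long, along this frame's y axis, 0.06 to 0.13 kg. An empty reel fixed on its middle has two flanges 42 mm in diameter, 22 mm wide overall; either side of it the rod is bare and can be gripped across x. It starts in the V seats, 35 mm up.
- spindle_free_end (a point): Centre of the spindle's -y end face, at the start about 16 mm inside the short block; it is to come up first.
- spindle_deep_end (a point): Centre of the spindle's +y end face, at the start about 20 mm inside the deep pocket. It can go some 30 mm farther in, and about 18 mm farther frees the other end from the short block.
- keeper (a joint): Angle of the flat brass keeper arm on top of the short block (rad): near 0 it lies over the spindle pointing into the mouth (+y of the dispenser) and bars the spindle from coming up; pi/2 points to the front (-x), open. Range 0 to 2.0; it turns counter-clockwise seen from above as it opens, with light friction (about 0.6 N at the knob), and stays where it is left.
- keeper_pivot (a point): Pivot of the keeper on top of the short block, 78 mm from the mouth's middle towards -y; the arm is 13 mm wide and 4 mm thick, its top 76 mm above the table.
- keeper_knob (a point): Middle of the keeper's upright round brass knob, 11 mm in diameter, 18 mm high (from 76 to 94 mm above the table), 50 mm from the pivot.
- spare_reel_a: Spare full ribbon reel lying on the table, 43 mm in diameter, 22 mm high; bystander. Origin under its centre.
- spare_reel_b: Spare full ribbon reel lying on the table, 43 mm in diameter, 30 mm high; bystander. Origin under its centre.
- tea_tin: Printed tin, 58 mm in diameter, 72 mm high; bystander. Origin under its centre.
- butter_bar_a: Wrapped butter bar, 57x101x25 mm; bystander. Origin under its centre.

How it is judged:
By the outcome, as a careful person would: the job done as asked, in the order asked, and still so for the second after the job is handed in, while the arm keeps its last pose, push and grip.
It also fails if it takes over 53 s, if anything falls off the work surface, if the arm or the gripper's body presses on something with over 40 N, if the wrist force passes 120 N, or if a joint passes its speed limit or range.

## Robot

A 6-joint arm with a two-finger parallel gripper is mounted at the origin on a cart in front of the work surface, level with it; the furniture and walls round the work are solid. World frame = base frame: x ahead of the robot, y to its left, z up, the work surface at z = 0. Lengths are in m, angles in rad, forces in N, time in s.
With the tool pointing down it reaches from about 0.325 to 0.9 m from the base axis. Payload 3.5 kg.
Tool frame: the origin (TCP) lies at the very end of the fingers, on their centre line; the grasp point (between the pads) lies 19 mm behind it; z points along the fingers, y is the direction in which the jaws open and shut (so a half turn about z gives the same grasp; the last joint's range is limited). The gripper opens to 85 mm and grips with 20 to 120 N. Pads are 22 mm wide; open, the fingers measure 114 mm over their backs; the gripper's body (76 mm by 85 mm) begins 54 mm behind the grasp point. The pads swing forward as they close: fully open they stand 13 mm farther back than shut.
Start: joints at [-1.413, 0.276, -0.026, 1.268, 0, 1.467], TCP at [0.161, -0.604, 0.231] pointing down, gripper open.
Joint ranges: [-3.12, 3.12], [-0.85, 1.88], [-1.08, 1.24], [-1.95, 2.15], [-1.57, 1.53], [-3.14, 3.14]. Speed limits (rad/s): [2.57, 2.57, 3.14, 3.14, 3.14, 3.14].

## Interface

Orientations are given as a unit quaternion [x, y, z, w].
In Python, from bench import r gives the robot as it stands.
- The arm moves only by the shell command python3 -m inch 'ROWS' [FORCE]. ROWS is JSON, a list of rows, each an object of numbers: "rx", "ry", "rz": the turn, a rotation vector about the tool's x, y, z in degrees; "dx", "dy", "dz": the shift along the tool's x, y, z in mm; "gripper": the opening, from -1 (shut) to 1 (fully open), so that 0 is half open. A call has 1 to 5 rows; each row is the pose to reach, as a shift and turn from the pose measured when the call began, along the tool's axes at that moment; what a row does not reach only later rows make up. A row lasts 1/8 s, in which the tool goes at most 62.5 mm and 10.7 degrees, less where a joint would pass 70% of its speed; a pose out of reach is approached as far as the arm can. A call with a gripper value outside its range is refused whole. The fingers move at their own pace and stop on an object; FORCE is the grip in N (left out, the last holds). Time passes only in rows, so rows that repeat a pose let the fingers close. It gives the time, the measured TCP pose, the force and the opening at its end, in the units of the state.
- r.observe(): the state, without advancing time (a new reading comes with each control period).
- r.grab_frame(name): name is "side" or "top" or "wrist"; returns (picture, depth): 420x560x3 uint8, red, green, blue; 420x560 float32, m along the optical axis (not along the pixel's ray), 0 where there is no reading.
- r.camera_params(name): a dict with "camera_matrix" (3x3 intrinsics, pixels), "pose" (4x4, takes a point from camera to world coordinates). Camera axes: x right, y down, z forward; pixel columns grow to the right and rows downward; lengths in m; the calibration is good to about 2 mm. A picture is of the moment at which its call begins: read the wrist's pose just before it. camera_params takes no time and is no camera call; for the wrist camera it gives the pose at the moment of the call.
- r.job_done(): hands the job in, once; it reports no verdict.
The state is a dict: "t": time; "joint_positions": joint angles; "qd": joint speeds; "effort": joint torques, N m; "eef_pos": TCP position; "eef_rot": TCP orientation; "force": force on the tool from outside, world axes, zero at the start; "torque": the same for the moment, N m; "finger_gap": opening from 0.0 (shut) to 1.0 (fully open).
Only numpy, scipy, OpenCV 4.12 (cv2) and the standard library are available. Lean on these libraries where they do the work, as an engineer would, in place of code of your own. Each camera call takes 0.05 s, during which the arm holds its last target.

## Working session

There is one attempt and no reset: what is moved stays moved. The work goes in short steps, Python scripts to look and compute and a shell command to move; the robot and the scene stay as the last step left them, time stands still between calls to the robot, and variables do not carry over. Pictures are saved under pics/ and viewed, and the job is handed in when it is done.

```bash
ls; mkdir -p pics; python3 - <<'E'
from bench import r
import cv2,numpy as np
s=r.observe();print(s)
for n in("side","top","wrist"):
    p=r.camera_params(n);print(n,p)
    a,d=r.grab_frame(n);cv2.imwrite(f"pics/{n}0.png",a[:,:,::-1]);np.save(f"pics/{n}0.npy",d)
E
```

```text
pics
{'t': 0.0, 'joint_positions': array([-1.41340698e+00,  2.77162825e-01, -2.79233601e-02,  1.26803510e+00,
        1.62950887e-05,  1.46742196e+00]), 'qd': array([ 0.00109867,  0.00033815, -0.00161876, -0.00113724, -0.00215297,
       -0.00064885]), 'effort': array([-1.24949041e-03, -4.45506263e+01,  2.95203424e+01,  1.61050010e-02,
       -1.79080835e-04,  7.11008980e-06]), 'eef_pos': array([ 0.16101908, -0.60306171,  0.23012121]), 'eef_rot': array([ 9.91511651e-01,  1.30012673e-01, -2.32472322e-05, -1.16227421e-03]), 'force': array([-0.03487495, -0.4613204 ,  0.18561512]), 'torque': array([-0.03486523, -0.03301519, -0.00168638]), 'finger_gap': 1.0020774016900302}
side {'camera_matrix': array([[522.62241561,   0.        , 269.79766482],
       [  0.        , 522.62241561, 200.37343445],
       [  0.        ,   0.        ,   1.        ]]), 'pose': array([[ 9.99653970e-01,  2.62934097e-02,  7.72620018e-04,
         5.24920059e-01],
       [ 1.23113985e-02, -4.93621818e-01,  8.69589518e-01,
        -1.15395929e+00],
       [ 2.32458556e-02, -8.69279102e-01, -4.93774718e-01,
        
[... 364 characters left out ...]
7175e-01],
       [-9.31409319e-01, -3.48127174e-01,  1.06226883e-01,
        -1.91802088e-01],
       [-5.95033662e-04, -2.90396585e-01, -9.56906197e-01,
         9.14731289e-01],
       [ 0.00000000e+00,  0.00000000e+00,  0.00000000e+00,
         1.00000000e+00]])}
wrist {'camera_matrix': array([[356.76217281,   0.        , 278.31960384],
       [  0.        , 356.76217281, 205.02790082],
       [  0.        ,   0.        ,   1.        ]]), 'pose': array([[ 0.25799163, -0.91966981, -0.29605364,  0.23668748],
       [-0.9661444 , -0.24631129, -0.07678377, -0.58396049],
       [-0.00230564,  0.30584014, -0.95208009,  0.37193185],
       [ 0.        ,  0.        ,  0.        ,  1.        ]])}
```

View pics/side0.png

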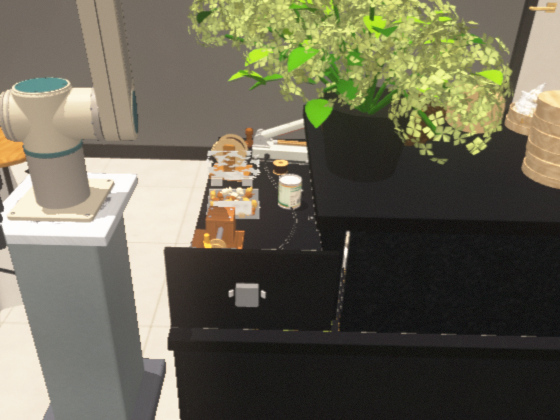

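View pics/top0.png

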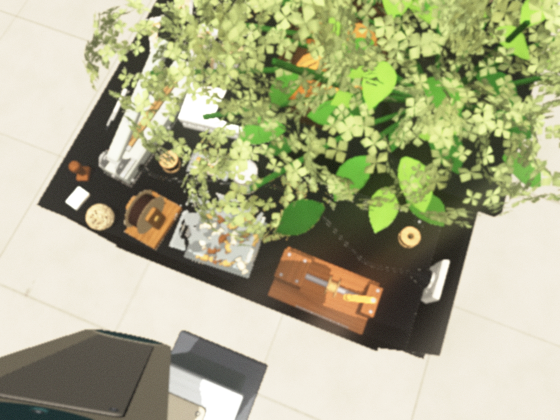

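View pics/wrist0.png

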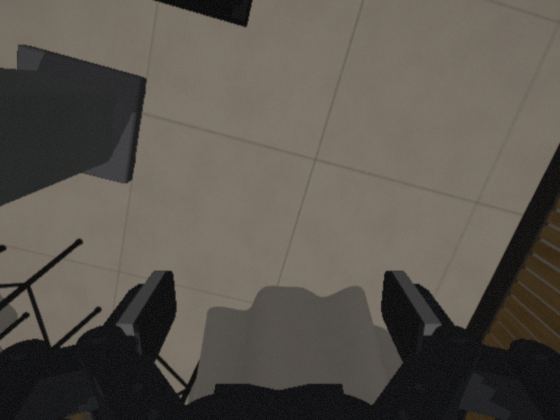

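```bash
cat > h.py <<'E'
import numpy as np, cv2
from bench import r
def ray(P,u,v):
    K=P["camera_matrix"];T=P["pose"]
    d=T[:3,:3]@np.linalg.inv(K)@np.array([u,v,1.]);return T[:3,3],d
def onz(P,u,v,z):
    o,d=ray(P,u,v);return o+d*(z-o[2])/d[2]
def pt(P,dep,u,v):
    o,d=ray(P,u,v);return o+d*dep[int(v),int(u)]
def proj(P,X):
    T=np.linalg.inv(P["pose"]);c=T[:3,:3]@np.asarray(X)+T[:3,3];q=P["camera_matrix"]@c;return q[:2]/q[2]
E
python3 - <<'E'
from h import *
a=cv2.imread("pics/top0.png");c=a[230:350,250:460];cv2.imwrite("pics/topz.png",cv2.resize(c,None,fx=3.8,fy=3.8,interpolation=cv2.INTER_CUBIC))
a=cv2.imread("pics/side0.png");c=a[170:260,180:320];cv2.imwrite("pics/sidez.png",cv2.resize(c,None,fx=5,fy=5,interpolation=cv2.INTER_CUBIC))
P=r.camera_params("top");d=np.load("pics/top0.npy")
for u,v in[(285,256),(278,285),(360,325),(380,290),(290,270),(340,285),(345,298),(377,299),(310,278),(410,237)]:print(u,v,pt(P,d,u,v).round(3))
E
```

```text
285 256 [ 0.434 -0.14   0.071]
278 285 [ 0.381 -0.145  0.006]
360 325 [ 0.366 -0.335  0.009]
380 290 [ 0.439 -0.341  0.073]
290 270 [ 0.411 -0.16   0.072]
340 285 [ 0.43  -0.269  0.006]
345 298 [ 0.398 -0.281  0.078]
377 299 [ 0.42  -0.34   0.073]
310 278 [ 0.415 -0.204  0.041]
410 237 [ 0.589 -0.381 -0.001]
```

View pics/topz.png

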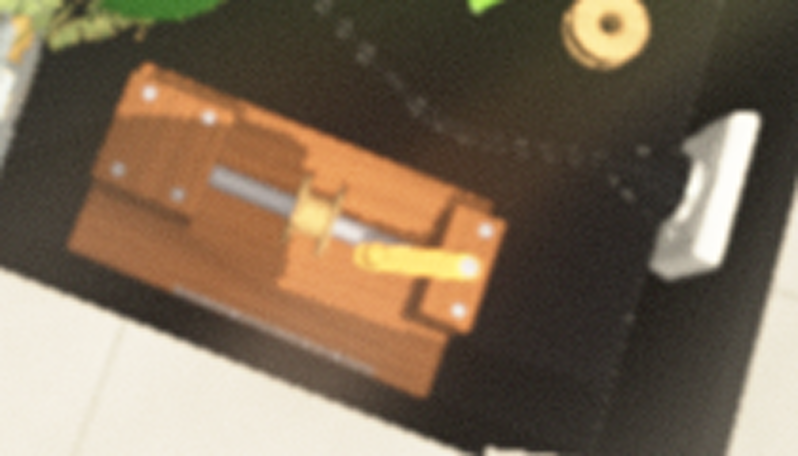

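View pics/sidez.png

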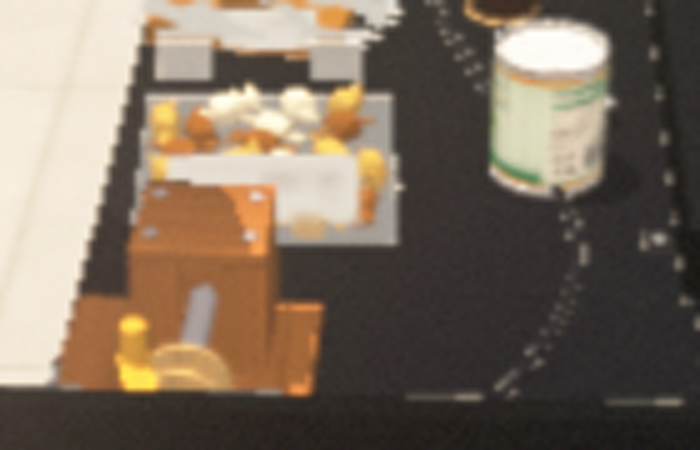

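```bash
cat > disp.py <<'E'
from h import *
P=r.camera_params("top")
def z(u,v,h): return onz(P,250+u/3.8,230+v/3.8,h)
L=[z(u,v,.072) for u,v in[(149,93),(208,117),(117,169),(177,194)]]
piv=z(468,266,.077);S=[z(485,230,.072),z(458,310,.072)]
E
python3 - <<'E'
from disp import *
print(np.round(L,4));print(np.round(S,4),piv.round(4))
lc=np.mean(L,0);sc=np.mean(S,0);e=lc-piv;print(lc,sc,np.linalg.norm(e[:2]))
y=e[:2]/np.linalg.norm(e[:2]);print("yaw",np.degrees(np.arctan2(-y[0],y[1])))
o=piv[:2]+y*.078;print("origin",o)
yaw=np.arctan2(-y[0],y[1])
x=np.array([y[1],-y[0]])
print("knob", z(368,252,.094), z(373,258,.085),"pivot",piv)
# side view checks
Q=r.camera_params("side")
for dx,dy,dz in[(-30e-3,.063,.072),(.030,.063,.072),(-.03,.121,.072),(.03,.121,.072),(0,.002,.056),(0,.063,.035)]:
    X=np.r_[o+x*dx+y*dy,dz];q=proj(Q,X);p=proj(P,X);print(X.round(3),((q-[180,170])*5).round(),((p-[250,230])*3.8).round())
E
```

```text
[[ 0.4398 -0.1473  0.072 ]
 [ 0.4392 -0.1812  0.072 ]
 [ 0.3957 -0.1461  0.072 ]
 [ 0.395  -0.1803  0.072 ]]
[[ 0.4361 -0.3368  0.072 ]
 [ 0.3921 -0.3362  0.072 ]] [ 0.4144 -0.3333  0.077 ]
[ 0.41740822 -0.16371802  0.072     ] [ 0.41408834 -0.33649422  0.072     ] 0.16964312697149017
yaw -1.0021077270291647
origin [ 0.41580546 -0.25534713]
knob [ 0.40001328 -0.28112757  0.094     ] [ 0.39934234 -0.28546343  0.085     ] pivot [ 0.4144413 -0.3333352  0.077    ]
[ 0.387 -0.192  0.072] [126. 244.] [192. 216.]
[ 0.447 -0.193  0.072] [264. 249.] [234. 111.]
[ 0.388 -0.134  0.072] [143. 177.] [ 90. 174.]
[ 0.448 -0.135  0.072] [276. 182.] [133.  71.]
[ 0.416 -0.253  0.056] [179. 356.] [318. 211.]
[ 0.417 -0.192  0.035] [197. 318.] [209. 173.]
```

```bash
python3 - <<'E'
from h import *
P=r.camera_params("top");d=np.load("pics/top0.npy")
def cloud(P,d):
    v,u=np.mgrid[:420,:560];K=P["camera_matrix"];n=np.stack([(u-K[0,2])/K[0,0]*d,(v-K[1,2])/K[1,1]*d,d],-1)
    return n@P["pose"][:3,:3].T+P["pose"][:3,3]
C=cloud(P,d)
for u,v in[(435,282),(440,268),(400,350),(430,300),(420,340),(238,235),(110,160),(375,210)]:print(u,v,C[v,u].round(3))
Q=r.camera_params("side");ds=np.load("pics/side0.npy");S=cloud(Q,ds)
for u,v in[(250,255),(250,290),(180,255),(330,255),(345,240),(335,150)]:print("s",u,v,S[v,u].round(3))
A=np.concatenate([C.reshape(-1,3),S.reshape(-1,3)])
for y0 in np.arange(-.7,-.05,.05):
  print(round(y0,2),[ (lambda m: round(float(A[m,2].max()),2) if m.any() else None)((abs(A[:,1]-y0-.025)<.025)&(abs(A[:,0]-x0-.025)<.025)) for x0 in np.arange(.2,.7,.05)])
E
```

```text
435 282 [ 0.483 -0.426  0.115]
440 268 [ 0.511 -0.426  0.119]
400 350 [ 0.351 -0.435 -0.024]
430 300 [ 0.453 -0.434  0.089]
420 340 [ 0.375 -0.438  0.083]
238 235 [ 0.373 -0.102  0.434]
110 160 [0.492 0.292 0.071]
375 210 [ 0.47  -0.245  0.409]
s 250 255 [ 0.495 -0.45   0.164]
s 250 290 [ 0.496 -0.461  0.1  ]
s 180 255 [ 0.379 -0.448  0.159]
s 330 255 [ 0.627 -0.447  0.167]
s 345 240 [ 0.654 -0.419  0.178]
s 335 150 [ 0.635 -0.331  0.304]
-0.7 [-0.83, -0.83, -0.83, -0.83, -0.83, None, None, None, None, None]
-0.65 [-0.83, -0.83, -0.83, -0.83, -0.84, None, None, None, None, None]
-0.6 [-0.83, -0.83, -0.83, -0.83, None, None, None, None, None, None]
-0.55 [-0.83, -0.83, -0.83, -0.83, None, None, None, None, None, 0.48]
-0.5 [-0.83, -0.83, -0.0, 0.17, 0.17, 0.17, 0.5, 0.5, 0.48, 0.53]
-0.45 [-0.83, -0.83, -0.83, 0.17, 0.17, 0.17, 0.5, 0.52, 0.52, 0.54]
-0.4 [-0.83, -0.83, -0.83, 0.0, 0.0, 0.51, 0.55, 0.53, 0.55, 0.56]
-0.35 [-0.83, -0.83, 0.0, 0.08, 0.08, 0.55, 0.56, 0.56, 0.63, 0.57]
-0.3 [-0.83, -0.83, -0.83, 0.1, 0.56, 0.59, 0.59, 0.61, 0.62, 0.56]
-0.25 [-0.83, -0.83, -0.83, 0.05, 0.57, 0.59, 0.63, 0.64, 0.59, 0.58]
-0.2 [0.68, 0.91, -0.83, 0.5, 0.57, 0.61, 0.63, 0.62, 0.59, 0.5]
-0.15 [0.75, -0.83, -0.0, 0.53, 0.54, 0.64, 0.65, 0.63, 0.57, 0.51]
-0.1 [0.74, -0.83, -0.0, 0.53, 0.6, 0.65, 0.65, 0.57, 0.56, 0.51]
```

```bash
cat >> h.py <<'E'
from scipy.spatial.transform import Rotation as R
def down(yaw,tilt=0): # tool x at yaw deg, z down
    y=np.radians(yaw);x=np.array([np.cos(y),np.sin(y),0]);z=np.array([0,0,-1.])
    M=np.c_[x,np.cross(z,x),z];return R.from_matrix(M)
def go(p,Rt=None):
    s=r.observe();R0=R.from_quat(s["eef_rot"]);
    if Rt is None:Rt=R0
    print("t",round(s["t"],2),"pos",s["eef_pos"].round(4),"x",R0.as_matrix()[:,0].round(3),"z",R0.as_matrix()[:,2].round(3),"gap",round(s["finger_gap"],3),"F",s["force"].round(1),"q",s["joint_positions"].round(2))
    print(" shift mm",(R0.inv().apply(np.array(p)-s["eef_pos"])*1e3).round(1)," turn deg",np.degrees((R0.inv()*Rt).as_rotvec()).round(1))
E
python3 -c "
from h import *
go([.41,-.30,.25],down(89))"
```

```text
t 0.15 pos [ 0.161  -0.6033  0.2304] x [0.966 0.258 0.   ] z [-0.     0.002 -1.   ] gap 1.002 F [0.3 0.1 0.2] q [-1.41  0.28 -0.03  1.27 -0.    1.47]
 shift mm [ 318.7 -228.9  -19.1]  turn deg [ -0.1  -0.1 -74.1]
```

```bash
python3 -m inch '[{"dx":20,"dy":-14,"dz":-10,"rz":-5,"gripper":0},{"dx":55,"dy":-40,"dz":-19,"rz":-14},{"dx":95,"dy":-68,"dz":-19,"rz":-24},{"dx":135,"dy":-97,"dz":-19,"rz":-34},{"dx":175,"dy":-126,"dz":-19,"rz":-44}]'; python3 -c "
from h import *
go([.41,-.30,.25],down(89))"
```

```text
t 0.15 pos [ 0.161  -0.6033  0.2304] x [0.966 0.258 0.   ] z [-0.     0.002 -1.   ] gap 1.002 F [0.3 0.1 0.2] q [-1.41  0.28 -0.03  1.27 -0.    1.47]
 shift mm [ 318.7 -228.9  -19.1]  turn deg [ -0.1  -0.1 -74.1]schema error: expected keys rx, ry, rz, dx, dy, dz, gripper
```

```bash
python3 -m inch '[{"rx":0,"ry":0,"rz":-5,"dx":20,"dy":-14,"dz":-10,"gripper":0},{"rx":0,"ry":0,"rz":-14,"dx":55,"dy":-40,"dz":-19,"gripper":0},{"rx":0,"ry":0,"rz":-24,"dx":95,"dy":-68,"dz":-19,"gripper":0},{"rx":0,"ry":0,"rz":-34,"dx":135,"dy":-97,"dz":-19,"gripper":0},{"rx":0,"ry":0,"rz":-44,"dx":175,"dy":-126,"dz":-19,"gripper":0}]'; python3 -c "
from h import *
go([.41,-.30,.25],down(89))"
```

```text
t: 0.78
eef_pos: [0.2983, -0.435, 0.2494]
eef_rot: [0.869, 0.494, 0.0, -0.001]
force: [0.8, -0.2, 0.5]
finger_gap: 0.5
t 0.78 pos [ 0.2983 -0.435   0.2494] x [0.511 0.859 0.002] z [-0.     0.002 -1.   ] gap 0.5 F [ 0.8 -0.2  0.5] q [-1.09  0.1  -0.21  1.27  0.    1.01]
 shift mm [173.1  27.   -0.4]  turn deg [ -0.   -0.1 -29.7]
```

```bash
python3 -m inch '[{"rx":0,"ry":0,"rz":-9,"dx":45,"dy":7,"dz":0,"gripper":0},{"rx":0,"ry":0,"rz":-18,"dx":90,"dy":14,"dz":0,"gripper":0},{"rx":0,"ry":0,"rz":-26,"dx":135,"dy":21,"dz":0,"gripper":0},{"rx":0,"ry":0,"rz":-29.7,"dx":173,"dy":27,"dz":0,"gripper":0},{"rx":0,"ry":0,"rz":-29.7,"dx":173,"dy":27,"dz":0,"gripper":0}]'; python3 -c "
from h import *
go([.41,-.30,.25],down(89))
P=r.camera_params('wrist');a,d=r.grab_frame('wrist');cv2.imwrite('pics/w1.png',a[:,:,::-1]);np.savez('pics/w1.npz',d=d,K=P['camera_matrix'],T=P['pose'])"
```

```text
t: 1.4
eef_pos: [0.4109, -0.2981, 0.2493]
eef_rot: [0.712, 0.702, 0.001, -0.001]
force: [0.0, 0.5, 0.2]
finger_gap: 0.503
t 1.4 pos [ 0.4109 -0.2981  0.2493] x [0.014 1.    0.003] z [-0.001  0.003 -1.   ] gap 0.503 F [0.  0.5 0.2] q [-0.76  0.06 -0.25  1.27  0.    0.83]
 shift mm [-1.9 -0.8 -0.7]  turn deg [-0.  -0.2  0.2]
```

View pics/w1.png

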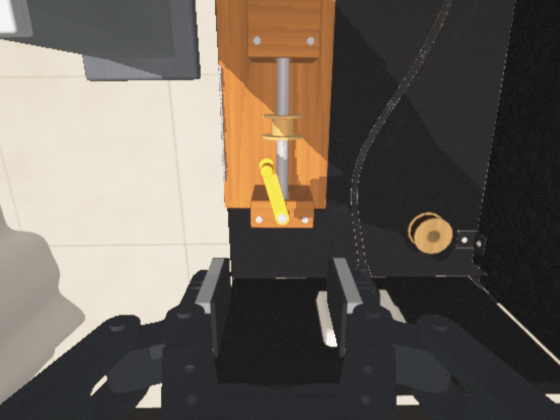

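```bash
python3 - <<'E'
import cv2
a=cv2.imread("pics/w1.png")[0:240,200:350];cv2.imwrite("pics/w1z.png",cv2.resize(a,None,fx=2.5*1,fy=2.5,interpolation=cv2.INTER_CUBIC))
E
```

```text
(no output)
```

View pics/w1z.png

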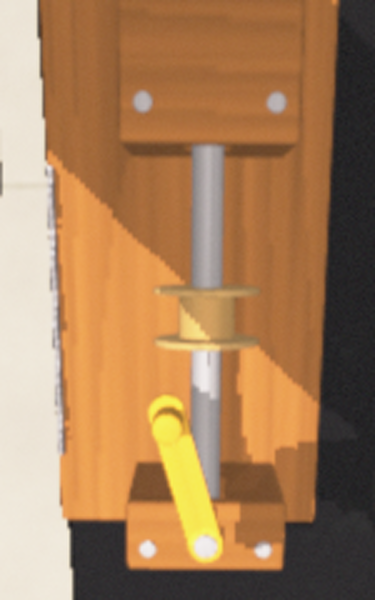

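```bash
cat > m1.py <<'E'
from h import *
import sys
f=np.load(sys.argv[1]+'.npz');P=dict(camera_matrix=f['K'],pose=f['T']);d=f['d']
a=cv2.imread(sys.argv[1]+'.png');hsv=cv2.cvtColor(a,cv2.COLOR_BGR2HSV)
v,u=np.mgrid[:420,:560];K=P["camera_matrix"]
C=np.stack([(u-K[0,2])/K[0,0]*d,(v-K[1,2])/K[1,1]*d,d],-1)@P["pose"][:3,:3].T+P["pose"][:3,3]
yel=(hsv[...,0]>=22)&(hsv[...,0]<=35)&(hsv[...,1]>190)&(hsv[...,2]>150)&(u>240)&(u<320)&(v>140)&(v<235)
X=C[yel];print(len(X),np.percentile(X[:,2],[5,50,95,99]))
k=X[(X[:,2]>.088)];print("knob top",len(k),k.mean(0).round(4),(k.min(0)+k.max(0))/2)
kb=X[(X[:,2]>.07)&(X[:,2]<.08)];print("arm",len(kb));c,ev=np.linalg.eigh(np.cov(kb[:,:2].T));print(ev[:,1],kb.mean(0))
E
python3 m1.py pics/w1; python3 - <<'E'
from h import *
f=np.load('pics/w1.npz');P=dict(camera_matrix=f['K'],pose=f['T']);d=f['d']
z=lambda a,b,h:onz(P,200+a/2.5,b/2.5,h)
for nm,a,b,h in[("Lscr",143,102,.072),("Lscr",276,102,.072),("Sscr",148,549,.072),("Sscr",263,550,.072),("pivot",205,545,.077),("rod",208,170,.041),("rod",207,270,.041),("rod",206,430,.041),("Lface",208,147,.072),("fl1",207,291,.056),("fl2",207,343,.056)]:
    print(nm,z(a,b,h).round(4),pt(P,d,200+a/2.5,b/2.5).round(4))
E
```

```text
Lscr [ 0.3949 -0.181   0.072 ] [ 0.395  -0.1812  0.0737]
Lscr [ 0.4385 -0.1816  0.072 ] [ 0.4385 -0.1817  0.0726]
Sscr [ 0.3918 -0.3366  0.072 ] [ 0.3918 -0.3366  0.0721]
Sscr [ 0.4356 -0.3376  0.072 ] [ 0.4355 -0.3373  0.073 ]
pivot [ 0.4135 -0.3335  0.077 ] [ 0.4135 -0.3336  0.0768]
rod [ 0.4164 -0.2003  0.041 ] [ 0.4164 -0.2003  0.0417]
rod [ 0.4157 -0.2357  0.041 ] [ 0.4157 -0.2358  0.0396]
rod [ 0.4146 -0.2976  0.041 ] [ 0.4146 -0.2978  0.04  ]
Lface [ 0.4161 -0.195   0.072 ] [ 0.4162 -0.1945  0.0665]
fl1 [ 0.4154 -0.2425  0.056 ] [ 0.4155 -0.2428  0.0512]
fl2 [ 0.4152 -0.2613  0.056 ] [ 0.4153 -0.2624  0.0473]Traceback (most recent call last):
  File "m1.py", line 8, in <module>
    X=C[yel];print(len(X),np.percentile(X[:,2],[5,50,95,99]))
                          ~~~~~~~~~~~~~^^^^^^^^^^^^^^^^^^^^^
    return _quantile_unchecked(
        a, q, axis, out, overwrite_input, method, keepdims, weights)
    return _ureduce(a,
                    func=_quantile_ureduce_func,
    ...<5 lines>...
                    overwrite_input=overwrite_input,
                    method=method)
    r = func(a, **kwargs)
    result = _quantile(arr,
                       quantiles=q,
    ...<2 lines>...
                       out=out,
                       weights=wgt)
    slices_having_nans = np.isnan(arr[-1, ...])
                                  ~~~^^^^^^^^^
IndexError: index -1 is out of bounds for axis 0 with size 0
```

```bash
sed -i 's/^yel=.*/yel=(a[...,2].astype(int)-a[...,0]>110)\&(a[...,1]>120)\&(u>240)\&(u<320)\&(v>140)\&(v<235)/' m1.py; python3 -c "
import cv2;a=cv2.imread('pics/w1.png');print(a[168,267],a[190,273],a[200,305])"; python3 m1.py pics/w1;python3 -c "
from h import *
f=np.load('pics/w1.npz');P=dict(camera_matrix=f['K'],pose=f['T']);d=f['d']
for u,v in [(266,160),(266,163),(267,166),(267,169),(267,172),(268,175),(262,167),(272,167)]: print(u,v,pt(P,d,u,v).round(4))"
```

```text
[ 88 238 247] [ 83 232 247] [ 52  84 127]
4086 [0.00619091 0.008119   0.0765074  0.09377494]
knob top 152 [ 0.4023 -0.2768  0.1321] [ 0.4040637  -0.25577508  0.23970616]
arm 1535
[-0.32299794  0.94639967] [ 0.40709363 -0.32207419  0.07308509]
266 160 [ 0.3999 -0.2787  0.0767]
266 163 [ 0.4    -0.2805  0.0811]
267 166 [ 0.4013 -0.2807  0.0935]
267 169 [ 0.4012 -0.2836  0.0922]
267 172 [ 0.4011 -0.286   0.0931]
268 175 [ 0.402  -0.2884  0.0941]
262 167 [ 0.3969 -0.282   0.0912]
272 167 [ 0.4053 -0.2833  0.0855]
```

```bash
python3 -c "
from h import *
go([.4005,-.285,.081],down(89))"
```

```text
t 1.45 pos [ 0.4102 -0.2992  0.2494] x [0.016 1.    0.002] z [-0.001  0.002 -1.   ] gap 0.498 F [0.4 0.2 0.1] q [-0.76  0.06 -0.25  1.27  0.    0.83]
 shift mm [ 13.7  -9.8 168.4]  turn deg [-0.1 -0.1  0.1]
```

```bash
python3 -m inch '[{"rx":0,"ry":0,"rz":0,"dx":13.5,"dy":-10,"dz":40,"gripper":0},{"rx":0,"ry":0,"rz":0,"dx":13.5,"dy":-10,"dz":90,"gripper":0},{"rx":0,"ry":0,"rz":0,"dx":13.5,"dy":-10,"dz":135,"gripper":0},{"rx":0,"ry":0,"rz":0,"dx":13.5,"dy":-10,"dz":162,"gripper":0},{"rx":0,"ry":0,"rz":0,"dx":13.5,"dy":-10,"dz":168,"gripper":0}]'; python3 -c "
from h import *
go([.4005,-.285,.081],down(89))
P=r.camera_params('wrist');a,d=r.grab_frame('wrist');cv2.imwrite('pics/w2.png',a[:,:,::-1]);np.savez('pics/w2.npz',d=d,K=P['camera_matrix'],T=P['pose'])"
```

```text
t: 2.08
eef_pos: [0.3981, -0.2847, 0.0793]
eef_rot: [0.714, 0.701, 0.0, -0.003]
force: [0.2, -0.0, 0.2]
finger_gap: 0.504
t 2.08 pos [ 0.3981 -0.2847  0.0793] x [0.018 1.    0.005] z [-0.005  0.005 -1.   ] gap 0.504 F [ 0.2 -0.   0.2] q [-0.75  0.18 -0.5   0.9   0.    0.84]
 shift mm [-0.3  2.4 -1.7]  turn deg [-0.3 -0.3 -0.1]
```

View pics/w2.png

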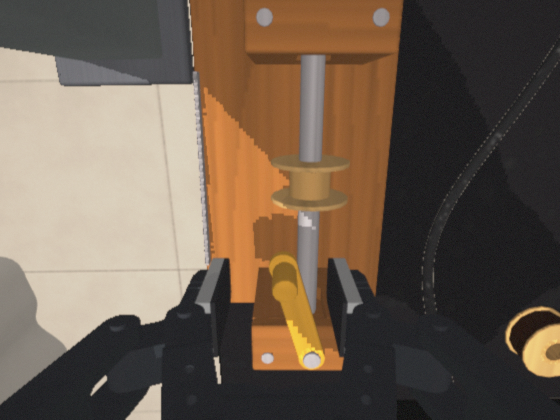

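```bash
python3 -m inch '[{"rx":0,"ry":0,"rz":0,"dx":0,"dy":2,"dz":-2,"gripper":-0.5},{"rx":0,"ry":0,"rz":0,"dx":0,"dy":2,"dz":-2,"gripper":-1},{"rx":0,"ry":0,"rz":0,"dx":0,"dy":2,"dz":-2,"gripper":-1},{"rx":0,"ry":0,"rz":0,"dx":0,"dy":2,"dz":-2,"gripper":-1},{"rx":0,"ry":0,"rz":0,"dx":0,"dy":2,"dz":-2,"gripper":-1}]' 20; python3 -c "
from h import *
piv=np.array([.4137,-.3335])
for th in (16,30,45,60,75,93,95):
  t=np.radians(th+89);go([piv[0]+.05*np.cos(t),piv[1]+.05*np.sin(t),.081])"|grep -v pos
```

```text
t: 2.75
eef_pos: [0.402, -0.2865, 0.0834]
eef_rot: [0.713, 0.701, -0.0, -0.001]
force: [-1.0, -0.8, 6.6]
finger_gap: 0.114
 shift mm [ 1.2 -1.2  2.4]  turn deg [0. 0. 0.]
 shift mm [ -3.5 -12.4   2.4]  turn deg [0. 0. 0.]
 shift mm [-11.5 -22.8   2.4]  turn deg [0. 0. 0.]
 shift mm [-21.8 -30.7   2.4]  turn deg [0. 0. 0.]
 shift mm [-33.9 -35.7   2.4]  turn deg [0. 0. 0.]
 shift mm [-49.5 -37.3   2.4]  turn deg [0. 0. 0.]
 shift mm [-51.2 -37.2   2.4]  turn deg [0. 0. 0.]
```

```bash
python3 -m inch '[{"rx":0,"ry":0,"rz":0,"dx":0,"dy":0,"dz":-1,"gripper":-1},{"rx":0,"ry":0,"rz":0,"dx":-1.5,"dy":-6,"dz":-1,"gripper":-1},{"rx":0,"ry":0,"rz":0,"dx":-3.5,"dy":-12,"dz":-1,"gripper":-1},{"rx":0,"ry":0,"rz":0,"dx":-7,"dy":-18,"dz":-1,"gripper":-1},{"rx":0,"ry":0,"rz":0,"dx":-11.5,"dy":-23,"dz":-1,"gripper":-1}]'; python3 -c "
from h import *
piv=np.array([.4137,-.3335])
for th in (45,60,75,93,95):
  t=np.radians(th+89);go([piv[0]+.05*np.cos(t),piv[1]+.05*np.sin(t),.083])"
```

```text
t: 3.38
eef_pos: [0.3783, -0.297, 0.084]
eef_rot: [0.713, 0.701, 0.001, -0.001]
force: [3.6, 1.3, -7.4]
finger_gap: 0.108
t 3.38 pos [ 0.3783 -0.297   0.084 ] x [0.018 1.    0.003] z [-0.001  0.003 -1.   ] gap 0.108 F [ 3.6  1.3 -7.4] q [-0.8   0.16 -0.52  0.9   0.    0.79]
 shift mm [-0.5  0.7  1. ]  turn deg [0. 0. 0.]
t 3.38 pos [ 0.3783 -0.297   0.084 ] x [0.018 1.    0.003] z [-0.001  0.003 -1.   ] gap 0.108 F [ 3.6  1.3 -7.4] q [-0.8   0.16 -0.52  0.9   0.    0.79]
 shift mm [-10.8  -7.3   1. ]  turn deg [0. 0. 0.]
t 3.38 pos [ 0.3783 -0.297   0.084 ] x [0.018 1.    0.003] z [-0.001  0.003 -1.   ] gap 0.108 F [ 3.6  1.3 -7.4] q [-0.8   0.16 -0.52  0.9   0.    0.79]
 shift mm [-22.9 -12.3   1. ]  turn deg [0. 0. 0.]
t 3.38 pos [ 0.3783 -0.297   0.084 ] x [0.018 1.    0.003] z [-0.001  0.003 -1.   ] gap 0.108 F [ 3.6  1.3 -7.4] q [-0.8   0.16 -0.52  0.9   0.    0.79]
 shift mm [-38.5 -13.9   0.9]  turn deg [0. 0. 0.]
t 3.38 pos [ 0.3783 -0.297   0.084 ] x [0.018 1.    0.003] z [-0.001  0.003 -1.   ] gap 0.108 F [ 3.6  1.3 -7.4] q [-0.8   0.16 -0.52  0.9   0.    0.79]
 shift mm [-40.2 -13.8   0.9]  turn deg [0. 0. 0.]
```

Following well, with a little pull up; continue the arc.

```bash
python3 -m inch '[{"rx":0,"ry":0,"rz":0,"dx":-5,"dy":-4,"dz":0.7,"gripper":-1},{"rx":0,"ry":0,"rz":0,"dx":-11,"dy":-7.5,"dz":0.7,"gripper":-1},{"rx":0,"ry":0,"rz":0,"dx":-18,"dy":-10.5,"dz":0.7,"gripper":-1},{"rx":0,"ry":0,"rz":0,"dx":-26,"dy":-13,"dz":0.7,"gripper":-1},{"rx":0,"ry":0,"rz":0,"dx":-33,"dy":-14,"dz":0.7,"gripper":-1}]'; python3 -c "
from h import *
piv=np.array([.4137,-.3335])
for th in (90,94):
  t=np.radians(th+89);go([piv[0]+.05*np.cos(t),piv[1]+.05*np.sin(t),.083])"
```

```text
t: 4.0
eef_pos: [0.3636, -0.3307, 0.0836]
eef_rot: [0.714, 0.701, 0.0, -0.001]
force: [0.6, 3.0, 2.7]
finger_gap: 0.111
t 4.0 pos [ 0.3636 -0.3307  0.0836] x [0.018 1.    0.002] z [-0.001  0.002 -1.   ] gap 0.111 F [0.6 3.  2.7] q [-0.87  0.17 -0.5   0.9   0.    0.72]
 shift mm [-2.   0.2  0.6]  turn deg [0. 0. 0.]
t 4.0 pos [ 0.3636 -0.3307  0.0836] x [0.018 1.    0.002] z [-0.001  0.002 -1.   ] gap 0.111 F [0.6 3.  2.7] q [-0.87  0.17 -0.5   0.9   0.    0.72]
 shift mm [-5.5  0.3  0.5]  turn deg [0. 0. 0.]
```

```bash
python3 -m inch '[{"rx":0,"ry":0,"rz":0,"dx":-4,"dy":0,"dz":0.5,"gripper":-1},{"rx":0,"ry":0,"rz":0,"dx":-7,"dy":0.3,"dz":0.5,"gripper":-1},{"rx":0,"ry":0,"rz":0,"dx":-7,"dy":0.3,"dz":0,"gripper":-0.3},{"rx":0,"ry":0,"rz":0,"dx":-7,"dy":0.3,"dz":0,"gripper":0},{"rx":0,"ry":0,"rz":0,"dx":-7,"dy":0.3,"dz":-15,"gripper":0}]'; python3 -c "
from h import *
go([.415,-.287,.20],down(89))"
```

```text
t: 4.62
eef_pos: [0.3627, -0.3366, 0.0977]
eef_rot: [0.714, 0.701, 0.0, -0.003]
force: [0.9, -0.1, -0.3]
finger_gap: 0.499
t 4.62 pos [ 0.3627 -0.3366  0.0977] x [0.018 1.    0.005] z [-0.004  0.005 -1.   ] gap 0.499 F [ 0.9 -0.1 -0.3] q [-0.88  0.16 -0.47  0.94  0.    0.71]
 shift mm [  51.1   51.  -102.3]  turn deg [-0.2 -0.3 -0.1]
```

```bash
python3 -m inch '[{"rx":0,"ry":0,"rz":0,"dx":0,"dy":0,"dz":-45,"gripper":0},{"rx":0,"ry":0,"rz":0,"dx":25,"dy":25,"dz":-80,"gripper":0},{"rx":0,"ry":0,"rz":0,"dx":51,"dy":51,"dz":-102,"gripper":0},{"rx":0,"ry":0,"rz":0,"dx":51,"dy":51,"dz":-102,"gripper":0}]'; python3 -c "
from h import *
go([.415,-.287,.20],down(89))
P=r.camera_params('wrist');a,d=r.grab_frame('wrist');cv2.imwrite('pics/w3.png',a[:,:,::-1]);np.savez('pics/w3.npz',d=d,K=P['camera_matrix'],T=P['pose'])"
```

```text
t: 5.12
eef_pos: [0.4176, -0.2872, 0.2031]
eef_rot: [0.712, 0.702, 0.001, 0.0]
force: [0.2, -0.9, -0.2]
finger_gap: 0.505
t 5.12 pos [ 0.4176 -0.2872  0.2031] x [0.015 1.    0.001] z [ 0.001  0.001 -1.   ] gap 0.505 F [ 0.2 -0.9 -0.2] q [-0.73  0.08 -0.32  1.17  0.    0.86]
 shift mm [ 0.2 -2.6  3.1]  turn deg [ 0.1 -0.   0.1]
```

View pics/w3.png

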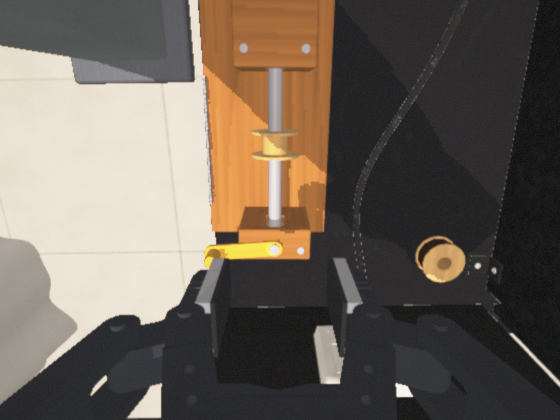

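```bash
python3 - <<'E'
from h import *
cams={}
for n in('w1','w3'):
    f=np.load(f'pics/{n}.npz');cams[n]=dict(camera_matrix=f['K'],pose=f['T'],d=f['d'])
a=cv2.imread('pics/w3.png');P=cams['w3'];
for v in(90,110,175,200):
    row=a[v,255:300].astype(int);sat=row.max(1)-row.min(1);i=np.where(sat<60)[0]+255;print(v,i.min(),i.max());u=i.mean();print(onz(P,u,v,.041).round(4),pt(P,P['d'],int(u),v).round(4))
# triangulate flange front edge bottom (-y flange) centre and long-block screws
def tri(u1,v1,u2,v2):
    o1,d1=ray(cams['w1'],u1,v1);o2,d2=ray(cams['w3'],u2,v2)
    s=np.linalg.lstsq(np.c_[d1,-d2],o2-o1,rcond=None)[0];p,q=o1+s[0]*d1,o2+s[1]*d2;return (p+q)/2,np.linalg.norm(p-q)
print('pivot',tri(282,218,275,250));print('fl -y top',tri(282.8,137.2,275,156.3));print('fl +y top',tri(282.8,116.4,275,133))
e=a[100:270,190:330];cv2.imwrite("pics/w3z.png",cv2.resize(e,None,fx=4,fy=3.5,interpolation=cv2.INTER_CUBIC))
# keeper angle
p=onz(P,275,250,.077);k=onz(P,213,252,.0765);print('keeper dir',p,k)
E
```

```text
90 268 282
[ 0.4161 -0.209   0.041 ] [ 0.4161 -0.209   0.0404]
110 268 281
[ 0.4154 -0.2247  0.041 ] [ 0.415  -0.2248  0.0394]
175 269 281
[ 0.4148 -0.2795  0.041 ] [ 0.4148 -0.2797  0.0399]
200 269 281
[ 0.4144 -0.3022  0.041 ] [ 0.4144 -0.3025  0.04  ]
pivot (array([ 0.41386438, -0.33202851,  0.0814012 ]), np.float64(0.00074607610653998))
fl -y top (array([ 0.41524458, -0.26295048,  0.04205288]), np.float64(0.00026210275515549527))
fl +y top (array([ 0.41552149, -0.2434697 ,  0.04069784]), np.float64(0.00013866607796416376))
keeper dir [ 0.41415391 -0.33415801  0.077     ] [ 0.3630213  -0.33542169  0.0765    ]
```

View pics/w3z.png

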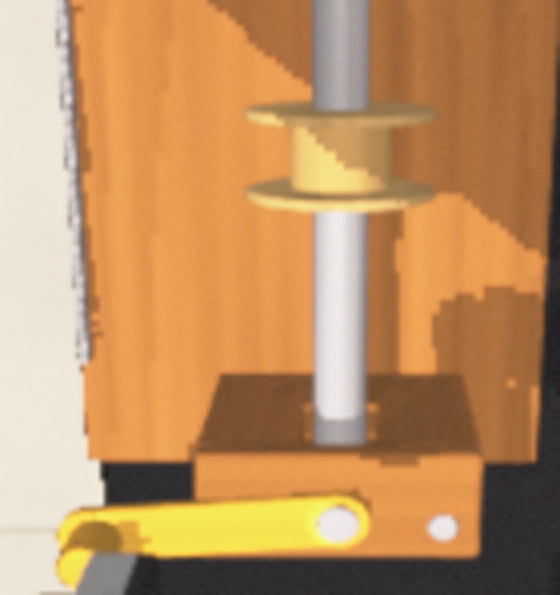

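```bash
python3 -c "
from h import *
go([.4147,-.283,.019],down(89))"
```

```text
t 5.17 pos [ 0.4161 -0.2872  0.2014] x [0.016 1.    0.002] z [-0.002  0.002 -1.   ] gap 0.503 F [-0.1 -0.4 -0.8] q [-0.73  0.09 -0.32  1.17  0.    0.85]
 shift mm [  3.8  -1.1 182.4]  turn deg [-0.1 -0.1  0.1]
```

```bash
python3 -m inch '[{"rx":0,"ry":0,"rz":0,"dx":4,"dy":-1,"dz":45,"gripper":0},{"rx":0,"ry":0,"rz":0,"dx":4,"dy":-1,"dz":90,"gripper":0},{"rx":0,"ry":0,"rz":0,"dx":4,"dy":-1,"dz":125,"gripper":0},{"rx":0,"ry":0,"rz":0,"dx":4,"dy":-1,"dz":150,"gripper":0},{"rx":0,"ry":0,"rz":0,"dx":4,"dy":-1,"dz":150,"gripper":0}]'; python3 -c "
from h import *
go([.4147,-.283,.019],down(89))"
```

```text
t: 5.8
eef_pos: [0.4117, -0.2812, 0.0487]
eef_rot: [0.713, 0.701, -0.0, -0.005]
force: [-0.5, -0.2, -0.2]
finger_gap: 0.503
t 5.8 pos [ 0.4117 -0.2812  0.0487] x [0.018 1.    0.007] z [-0.007  0.007 -1.   ] gap 0.503 F [-0.5 -0.2 -0.2] q [-0.73  0.23 -0.51  0.84  0.    0.86]
 shift mm [-1.9  3.2 29.7]  turn deg [-0.4 -0.4 -0. ]
```

```bash
python3 -m inch '[{"rx":-0.4,"ry":-0.4,"rz":0,"dx":-2,"dy":3.5,"dz":15,"gripper":0},{"rx":-0.4,"ry":-0.4,"rz":0,"dx":-2,"dy":3.5,"dz":28,"gripper":0},{"rx":-0.4,"ry":-0.4,"rz":0,"dx":-2,"dy":3.5,"dz":28,"gripper":0}]'; python3 -c "
from h import *
go([.4147,-.283,.019],down(89))
P=r.camera_params('wrist');a,d=r.grab_frame('wrist');cv2.imwrite('pics/w4.png',a[:,:,::-1])"
```

```text
t: 6.18
eef_pos: [0.4142, -0.2828, 0.0203]
eef_rot: [0.713, 0.701, -0.0, -0.001]
force: [-0.4, 0.6, -0.9]
finger_gap: 0.498
t 6.17 pos [ 0.4142 -0.2828  0.0203] x [0.018 1.    0.001] z [-0.002  0.001 -1.   ] gap 0.498 F [-0.4  0.6 -0.9] q [-0.73  0.27 -0.53  0.77 -0.    0.86]
 shift mm [-0.2  0.5  1.3]  turn deg [-0.1 -0.  -0. ]
```

View pics/w4.png

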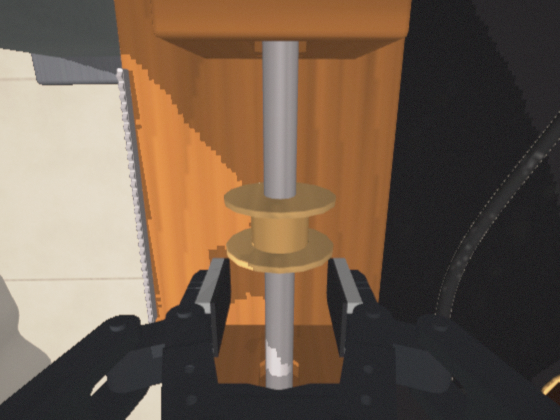

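```bash
python3 -m inch '[{"rx":0,"ry":0,"rz":0,"dx":0,"dy":0.5,"dz":0.5,"gripper":-0.5},{"rx":0,"ry":0,"rz":0,"dx":0,"dy":0.5,"dz":0.5,"gripper":-1},{"rx":0,"ry":0,"rz":0,"dx":0,"dy":0.5,"dz":0.5,"gripper":-1},{"rx":0,"ry":0,"rz":0,"dx":0,"dy":0.5,"dz":0.5,"gripper":-1},{"rx":0,"ry":0,"rz":0,"dx":0,"dy":0.5,"dz":0.5,"gripper":-1}]' 60; python3 -c "
from h import *
go([.4147,-.283,.019],down(89))"
```

```text
t: 6.85
eef_pos: [0.4146, -0.2836, 0.0211]
eef_rot: [0.713, 0.701, -0.001, -0.0]
force: [-4.2, -0.2, 6.3]
finger_gap: 0.115
t 6.85 pos [ 0.4146 -0.2836  0.0211] x [ 0.018  1.    -0.002] z [-0.002 -0.002 -1.   ] gap 0.115 F [-4.2 -0.2  6.3] q [-0.73  0.27 -0.53  0.77 -0.    0.86]
 shift mm [0.6 0.1 2.1]  turn deg [-0.1  0.1 -0. ]
```

```bash
python3 -m inch '[{"rx":0,"ry":0,"rz":0,"dx":0,"dy":0.3,"dz":-2,"gripper":-1},{"rx":0,"ry":0,"rz":0,"dx":0,"dy":0.3,"dz":-4,"gripper":-1},{"rx":0,"ry":0,"rz":0,"dx":4,"dy":0.3,"dz":-4,"gripper":-1},{"rx":0,"ry":0,"rz":0,"dx":9,"dy":0.3,"dz":-4,"gripper":-1},{"rx":0,"ry":0,"rz":0,"dx":14,"dy":0.3,"dz":-4,"gripper":-1}]'; python3 -c "
from h import *
go([.4147,-.259,.025],down(89))"
```

```text
t: 7.48
eef_pos: [0.415, -0.2689, 0.0248]
eef_rot: [0.713, 0.701, -0.001, -0.001]
force: [0.4, -0.5, -0.2]
finger_gap: 0.117
t 7.47 pos [ 0.415  -0.2689  0.0248] x [ 0.018  1.    -0.001] z [-0.003 -0.001 -1.   ] gap 0.117 F [ 0.4 -0.5 -0.2] q [-0.7   0.26 -0.54  0.77 -0.    0.88]
 shift mm [ 9.9 -0.5 -0.2]  turn deg [-0.2  0.1 -0. ]
```

```bash
python3 -m inch '[{"rx":0,"ry":0,"rz":0,"dx":4,"dy":0,"dz":0,"gripper":-1},{"rx":0,"ry":0,"rz":0,"dx":8,"dy":0,"dz":0,"gripper":-1},{"rx":0,"ry":0,"rz":0,"dx":9.5,"dy":0,"dz":0,"gripper":-1},{"rx":0,"ry":0,"rz":0,"dx":9.5,"dy":0,"dz":0,"gripper":-1}]'; python3 -c "
from h import *
go([.4147,-.259,.025],down(89))
P=r.camera_params('wrist');a,d=r.grab_frame('wrist');cv2.imwrite('pics/w5.png',a[:,:,::-1])
a,d=r.grab_frame('top');cv2.imwrite('pics/t5.png',cv2.resize(a[220:350,250:450,::-1],None,fx=4,fy=4,interpolation=cv2.INTER_CUBIC))
np.save('pics/t5.npy',d)"
```

```text
t: 7.98
eef_pos: [0.4152, -0.2594, 0.0248]
eef_rot: [0.713, 0.701, -0.001, -0.0]
force: [0.5, 0.5, 0.0]
finger_gap: 0.115
t 7.97 pos [ 0.4152 -0.2594  0.0248] x [ 0.018  1.    -0.001] z [-0.003 -0.001 -1.   ] gap 0.115 F [0.5 0.5 0. ] q [-0.69  0.25 -0.55  0.77 -0.    0.9 ]
 shift mm [ 0.4 -0.5 -0.2]  turn deg [-0.1  0.1 -0. ]
```

View pics/w5.png

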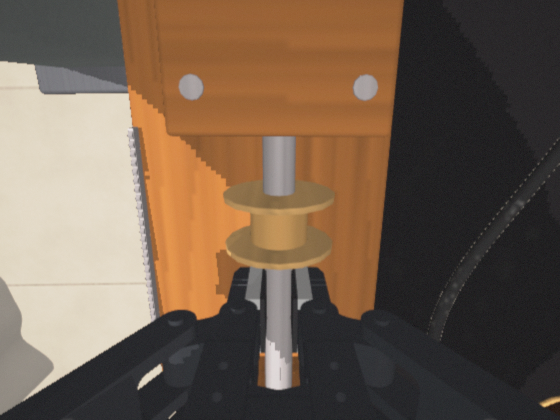

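View pics/t5.png

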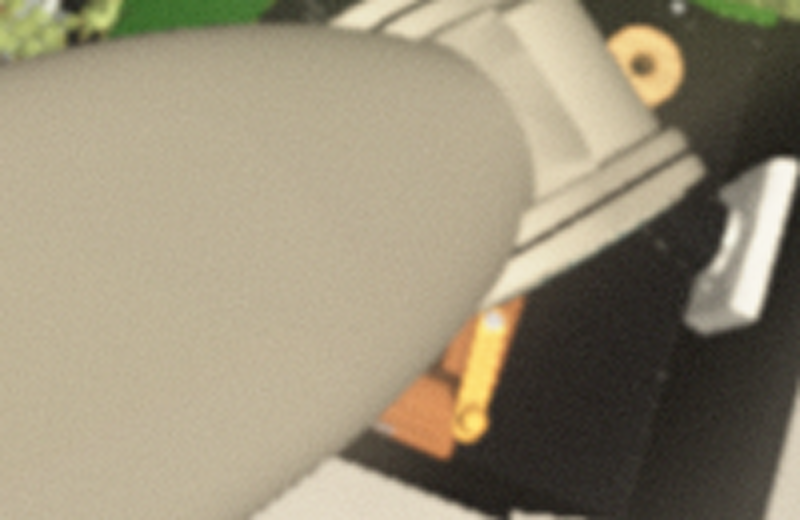

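```bash
cat > plan.py <<'E'
import numpy as np
def tcp(th,h,s,off=14.,g=31.3):
    t=np.radians(th);u=np.array([np.cos(t),-np.sin(t)]);z=np.array([-np.sin(t),-np.cos(t)])
    return np.array([63.,h])-(81-s+g)*u+off*z, np.array([63,h])-(162-s)*u, np.array([63,h])+s*u
b=tcp(0,39,45.3)[0]
for k in range(0,6):
    th=6*k;f=k/5;p,fe,de=tcp(th,39+8*f,45.3+2.7*f);d=p-b;print(th,"dx %.1f dz %.1f"%(d[0],-d[1]),"free",fe.round(1),"deep",de.round(1),"tcp",p.round(1))
E
python3 plan.py
```

```text
0 dx 0.0 dz -0.0 free [-53.7  39. ] deep [108.3  39. ] tcp [-4. 25.]
6 dx -0.6 dz -8.6 free [-52.5  52.7] deep [108.6  35.8] tcp [-4.6 33.6]
12 dx -0.4 dz -17.2 free [-50.1  66.2] deep [108.4  32.6] tcp [-4.4 42.2]
18 dx 0.5 dz -25.7 free [-46.4  79.4] deep [107.6  29.3] tcp [-3.5 50.7]
24 dx 2.1 dz -34.0 free [-41.6  92. ] deep [106.4  26.1] tcp [-1.9 59. ]
30 dx 4.3 dz -42.0 free [-35.7 104. ] deep [104.6  23. ] tcp [ 0.3 67. ]
```

```bash
python3 -m inch '[{"rx":0,"ry":-3,"rz":0,"dx":-0.4,"dy":0,"dz":-4.3,"gripper":-1},{"rx":0,"ry":-6,"rz":0,"dx":-0.6,"dy":0,"dz":-8.6,"gripper":-1},{"rx":0,"ry":-9,"rz":0,"dx":-0.5,"dy":0,"dz":-12.9,"gripper":-1},{"rx":0,"ry":-12,"rz":0,"dx":-0.4,"dy":0,"dz":-17.2,"gripper":-1},{"rx":0,"ry":-12,"rz":0,"dx":-0.4,"dy":0,"dz":-17.2,"gripper":-1}]'; python3 -c "
from h import *
go([.4152,-.2594,.025])
P=r.camera_params('wrist');a,d=r.grab_frame('wrist');cv2.imwrite('pics/w6.png',a[:,:,::-1])"
```

```text
t: 8.7
eef_pos: [0.4152, -0.2593, 0.0421]
eef_rot: [0.709, 0.697, -0.076, 0.073]
force: [0.4, 0.5, -0.8]
finger_gap: 0.111
t 8.7 pos [ 0.4152 -0.2593  0.0421] x [ 0.016  0.978 -0.209] z [-0.006 -0.209 -0.978] gap 0.111 F [ 0.4  0.5 -0.8] q [-0.58  0.17 -0.63  0.66 -0.18  0.99]
 shift mm [ 3.4  0.1 16.8]  turn deg [0. 0. 0.]
```

View pics/w6.png

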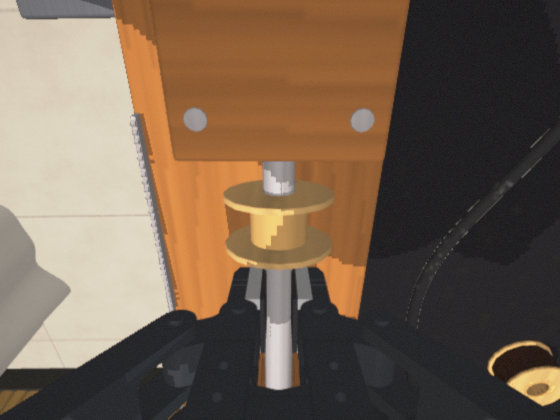

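```bash
cat >> plan.py <<'E'
print()
t=np.radians(12);X=np.array([np.cos(t),-np.sin(t)]);Z=np.array([-np.sin(t),-np.cos(t)]);b=tcp(12,39+3.2,45.3+1.08)[0]
for th in(16,20,24,27,30):
    f=th/30;d=tcp(th,39+8*f,45.3+2.7*f)[0]-b;print(th,"ry",12-th,"dx %.1f dz %.1f"%(d@X,d@Z))
E
python3 plan.py|tail -5
```

```text
16 ry -4 dx -0.7 dz -5.7
20 ry -8 dx -1.0 dz -11.3
24 ry -12 dx -1.1 dz -16.9
27 ry -15 dx -0.9 dz -21.1
30 ry -18 dx -0.6 dz -25.3
```

```bash
python3 -m inch '[{"rx":0,"ry":-4,"rz":0,"dx":-0.7,"dy":0,"dz":-5.7,"gripper":-1},{"rx":0,"ry":-8,"rz":0,"dx":-1,"dy":0,"dz":-11.3,"gripper":-1},{"rx":0,"ry":-12,"rz":0,"dx":-1.1,"dy":0,"dz":-16.9,"gripper":-1},{"rx":0,"ry":-15,"rz":0,"dx":-0.9,"dy":0,"dz":-21,"gripper":-1},{"rx":0,"ry":-18,"rz":0,"dx":-0.6,"dy":0,"dz":-25.3,"gripper":-1}]'; python3 -m inch '[{"rx":0,"ry":0,"rz":0,"dx":0,"dy":0,"dz":0,"gripper":-1}]'; python3 -c "
from h import *
go([.4152,-.2594,.025])
P=r.camera_params('wrist');a,d=r.grab_frame('wrist');cv2.imwrite('pics/w7.png',a[:,:,::-1])
a,d=r.grab_frame('side');cv2.imwrite('pics/s7.png',cv2.resize(a[140:270,170:350,::-1],None,fx=4,fy=4,interpolation=cv2.INTER_CUBIC))"
```

```text
t: 9.38
eef_pos: [0.4157, -0.2553, 0.067]
eef_rot: [0.689, 0.677, -0.186, 0.181]
force: [-0.5, 0.1, -0.9]
finger_gap: 0.114
t: 9.5
eef_pos: [0.4156, -0.2549, 0.0666]
eef_rot: [0.689, 0.677, -0.186, 0.18]
force: [0.2, 0.1, -1.8]
finger_gap: 0.114
t 9.5 pos [ 0.4156 -0.2549  0.0666] x [ 0.013  0.866 -0.5  ] z [-0.011 -0.5   -0.866] gap 0.114 F [ 0.2  0.1 -1.8] q [-0.4   0.12 -0.71  0.52 -0.48  1.13]
 shift mm [16.9 -0.1 38.3]  turn deg [0. 0. 0.]
```

View pics/w7.png

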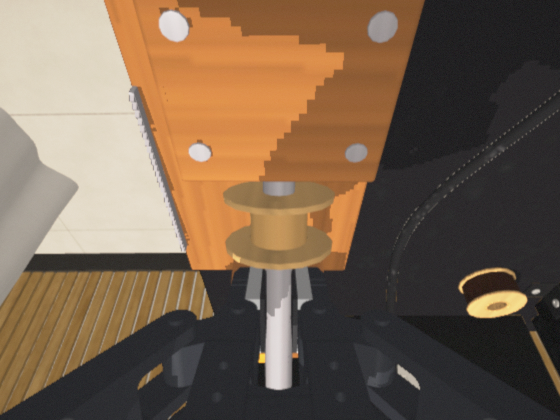

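View pics/s7.png

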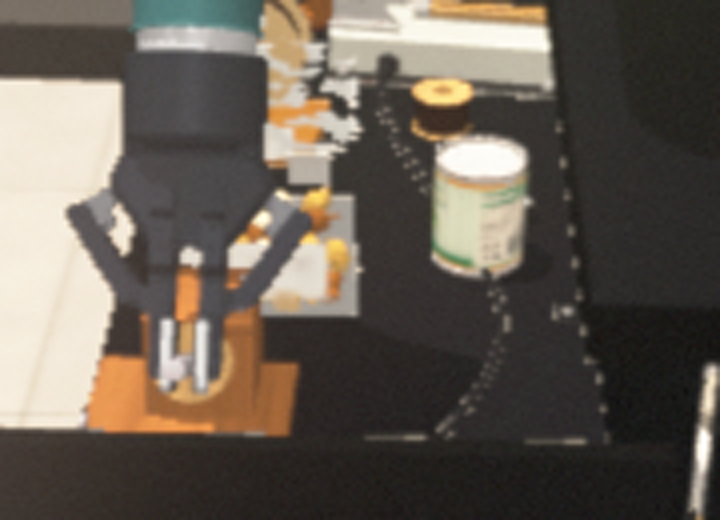

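```bash
python3 -m inch '[{"rx":0,"ry":0,"rz":0,"dx":-5,"dy":0,"dz":0,"gripper":-1},{"rx":0,"ry":0,"rz":0,"dx":-12,"dy":0,"dz":0,"gripper":-1},{"rx":0,"ry":0,"rz":0,"dx":-19,"dy":0,"dz":0,"gripper":-1},{"rx":0,"ry":0,"rz":0,"dx":-26,"dy":0,"dz":0,"gripper":-1},{"rx":0,"ry":0,"rz":0,"dx":-32,"dy":0,"dz":0,"gripper":-1}]'; python3 -c "
from h import *
go([.4152,-.2594,.025])"
```

```text
t: 10.22
eef_pos: [0.4155, -0.2839, 0.0833]
eef_rot: [0.689, 0.677, -0.185, 0.181]
force: [-0.3, 0.5, -1.1]
finger_gap: 0.115
t 10.22 pos [ 0.4155 -0.2839  0.0833] x [ 0.015  0.866 -0.5  ] z [-0.011 -0.5   -0.866] gap 0.115 F [-0.3  0.5 -1.1] q [-0.47  0.11 -0.69  0.53 -0.47  1.06]
 shift mm [50.4 -0.7 38.3]  turn deg [0. 0. 0.]
```

```bash
python3 -m inch '[{"rx":0,"ry":0,"rz":0,"dx":-7,"dy":0,"dz":0,"gripper":-1},{"rx":0,"ry":0,"rz":0,"dx":-14,"dy":0,"dz":0,"gripper":-1},{"rx":0,"ry":0,"rz":0,"dx":-21,"dy":0,"dz":0,"gripper":-1},{"rx":0,"ry":0,"rz":0,"dx":-28,"dy":0,"dz":0,"gripper":-1},{"rx":0,"ry":0,"rz":0,"dx":-35,"dy":0,"dz":0,"gripper":-1}]'; python3 -c "
from h import *
go([.4152,-.2855,.18],down(89))
P=r.camera_params('wrist');a,d=r.grab_frame('wrist');cv2.imwrite('pics/w8.png',a[:,:,::-1])"
```

```text
t: 10.85
eef_pos: [0.415, -0.3146, 0.1011]
eef_rot: [0.689, 0.677, -0.185, 0.181]
force: [-0.1, -0.0, -0.3]
finger_gap: 0.117
t 10.85 pos [ 0.415  -0.3146  0.1011] x [ 0.015  0.866 -0.5  ] z [-0.011 -0.5   -0.866] gap 0.117 F [-0.1 -0.  -0.3] q [-0.53  0.09 -0.66  0.55 -0.45  1.  ]
 shift mm [-14.3  -0.5 -82.9]  turn deg [-0.1 30.  -0. ]
```

View pics/w8.png

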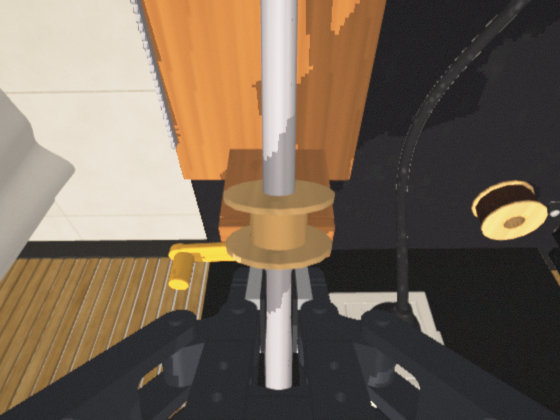

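```bash
python3 -m inch '[{"rx":0,"ry":0,"rz":0,"dx":-5,"dy":0,"dz":-8.7,"gripper":-1},{"rx":0,"ry":0,"rz":0,"dx":-12,"dy":0,"dz":-21,"gripper":-1},{"rx":0,"ry":0,"rz":0,"dx":-20,"dy":0,"dz":-35,"gripper":-1},{"rx":0,"ry":0,"rz":0,"dx":-27,"dy":0,"dz":-47,"gripper":-1},{"rx":0,"ry":0,"rz":0,"dx":-30,"dy":0,"dz":-52,"gripper":-1}]'; python3 -c "
from h import *
go([.4152,-.2848,.164],down(89))"
```

```text
t: 11.52
eef_pos: [0.4163, -0.3156, 0.1636]
eef_rot: [0.689, 0.676, -0.185, 0.183]
force: [-0.9, -0.1, -0.3]
finger_gap: 0.111
t 11.53 pos [ 0.4163 -0.3156  0.1636] x [ 0.017  0.864 -0.503] z [-0.008 -0.503 -0.865] gap 0.111 F [-0.9 -0.1 -0.3] q [-0.53  0.01 -0.59  0.7  -0.45  1.  ]
 shift mm [ 26.4  -1.7 -15.8]  turn deg [ 0.1 30.2 -0.1]
```

```bash
python3 -m inch '[{"rx":0,"ry":5,"rz":0,"dx":4,"dy":0,"dz":-3,"gripper":-1},{"rx":0,"ry":12,"rz":0,"dx":10,"dy":-0.5,"dz":-6,"gripper":-1},{"rx":0,"ry":19,"rz":0,"dx":16,"dy":-1,"dz":-10,"gripper":-1},{"rx":0,"ry":26,"rz":0,"dx":22,"dy":-1.5,"dz":-14,"gripper":-1},{"rx":0,"ry":30.2,"rz":0,"dx":26.4,"dy":-1.5,"dz":-16,"gripper":-1}]'; python3 -c "
from h import *
go([.4152,-.2848,.164],down(89))"
```

```text
t: 12.15
eef_pos: [0.4156, -0.2855, 0.1647]
eef_rot: [0.714, 0.7, 0.002, -0.0]
force: [0.2, -0.2, -0.7]
finger_gap: 0.115
t 12.15 pos [ 0.4156 -0.2855  0.1647] x [0.02  1.    0.002] z [ 0.002  0.002 -1.   ] gap 0.115 F [ 0.2 -0.2 -0.7] q [-0.73  0.11 -0.38  1.08  0.    0.86]
 shift mm [ 0.7 -0.4  0.7]  turn deg [ 0.1 -0.1 -0.1]
```

Let it settle, then check level and keeper.

```bash
python3 -m inch '[{"rx":0,"ry":0,"rz":0,"dx":0,"dy":0,"dz":0,"gripper":-1},{"rx":0,"ry":0,"rz":0,"dx":0,"dy":0,"dz":0,"gripper":-1},{"rx":0,"ry":0,"rz":0,"dx":0,"dy":0,"dz":0,"gripper":-1},{"rx":0,"ry":0,"rz":0,"dx":0,"dy":0,"dz":0,"gripper":-1}]'; python3 -c "
from h import *
go([.4152,-.2848,.164],down(89))
P=r.camera_params('wrist');a,d=r.grab_frame('wrist');cv2.imwrite('pics/w9.png',a[:,:,::-1]);np.savez('pics/w9.npz',d=d,K=P['camera_matrix'],T=P['pose'])
for v in (20,60,100,140,175,): print(v,pt(P,d,280,v).round(4))
for v in (330,350,370,380): print(v,pt(P,d,279,v).round(4))
P=r.camera_params('side');a,d=r.grab_frame('side');cv2.imwrite('pics/s9.png',cv2.resize(a[120:270,170:350,::-1],None,fx=4,fy=4,interpolation=cv2.INTER_CUBIC))
a,d=r.grab_frame('top');cv2.imwrite('pics/t9.png',a[:,:,::-1])"
```

```text
t: 12.65
eef_pos: [0.4155, -0.2849, 0.1647]
eef_rot: [0.714, 0.7, 0.001, -0.0]
force: [-0.1, -0.1, -1.3]
finger_gap: 0.115
t 12.65 pos [ 0.4155 -0.2849  0.1647] x [0.019 1.    0.002] z [ 0.002  0.002 -1.   ] gap 0.115 F [-0.1 -0.1 -1.3] q [-0.73  0.11 -0.38  1.08  0.    0.86]
 shift mm [ 0.1 -0.3  0.7]  turn deg [ 0.1 -0.1 -0.1]
20 [ 0.4179 -0.1864  0.1826]
60 [ 0.4177 -0.198   0.1824]
100 [ 0.4174 -0.2104  0.1827]
140 [ 0.4172 -0.2235  0.1831]
175 [ 0.417  -0.2357  0.1837]
330 [ 0.4155 -0.3003  0.1835]
350 [ 0.4153 -0.3108  0.1826]
370 [ 0.4151 -0.3197  0.1841]
380 [ 0.415  -0.3257  0.1833]
```

View pics/w9.png

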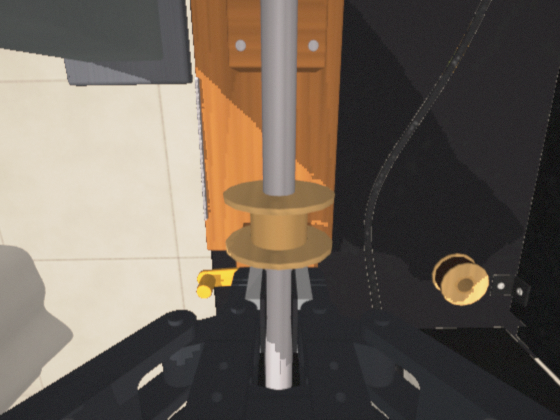

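View pics/s9.png

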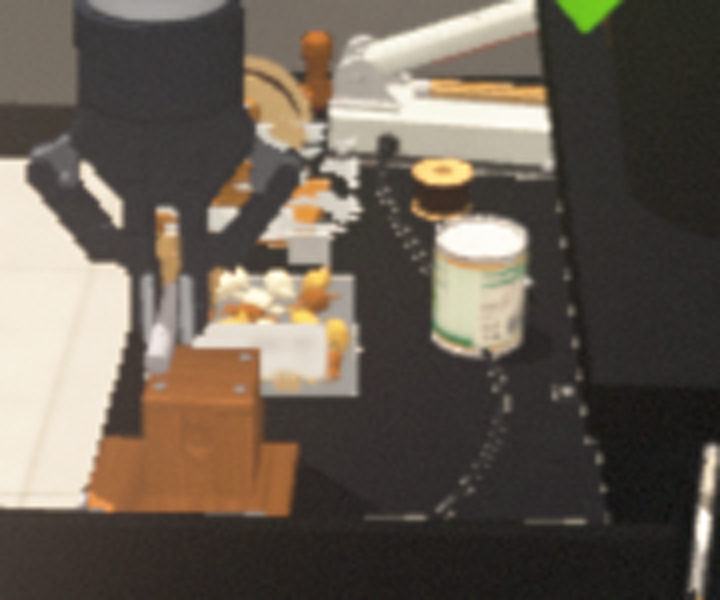

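View pics/t9.png

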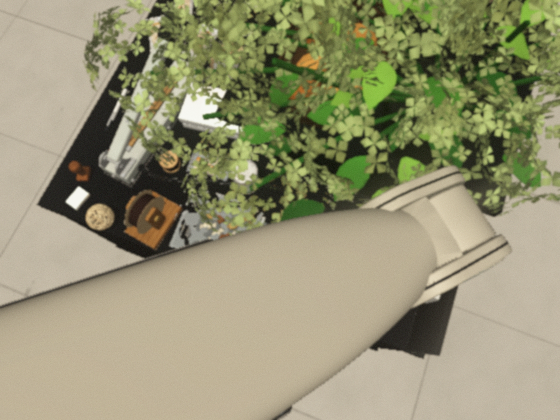

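```bash
python3 -c "
from bench import r
s=r.observe();print(s['t'],abs(s['qd']).max(),s['finger_gap'],s['force'].round(1));print(r.job_done())"
```

```text
12.8 0.0019226256324256664 0.11551152211062887 [-0.3 -0.1 -0.6]
the job is handed in; nothing more can be done
None
```

The spindle and its empty reel are out of the dispenser. The gripper is holding them up, level and still, above the mouth, and I handed the job in at 12.8 s.

- **Keeper:** I gripped the knob and swung it from about 16° to about 92°. It was still pointing to the front in the last wrist picture.
- **Spindle:** I gripped the bare rod on the free-end side, lifted it about 4 mm off the seats and pushed it about 24 mm into the deep pocket. I then tipped the free end up 30° and drew the rod out along its own slant. The forces I read after each of these steps were under 2 N. The largest reading anywhere was about 8 N, while moving the keeper.
- **Final hold:** The rod's axis is at about z = 0.177 m, roughly 105 mm above the blocks. The heights read along the rod agree to about 1.5 mm. It is centred over the seat, the jaws read closed on the rod, and joint speed was about 0.002 rad/s.
- **Things around:** The spare reel behind the dispenser and the tin showed no sign of having moved, and I never went near the others. I checked this by eye only. In the last top view the arm hides the dispenser and its surroundings.

The side camera placed the dispenser about 2–4 mm off in x from the top and wrist cameras. I used the top and wrist values, and the grasp confirmed them. No check failed.

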